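# Take the rubber feed roller out of its bracket for cleaning

### The arm

A 6-joint arm with a two-finger parallel gripper is mounted at the origin on the work surface. World frame = base frame: x ahead of the robot, y to its left, z up, the work surface at z = 0. Lengths are in m, angles in rad, forces in N, time in s.
With the tool pointing down it reaches from about 0.375 to 0.975 m from the base axis. Payload 3.8 kg.
Tool frame: the origin (TCP) lies at the very end of the fingers, on their centre line; the grasp point (between the pads) lies robot.grasp_offset behind it (robot.grasp_offset is the distance from the TCP to the grasp point, in m); z points along the fingers, y is the direction in which the jaws open and shut (so a half turn about z gives the same grasp; the last joint's range is limited). The gripper opens to 85 mm and grips with 20 to 120 N. Pads are 22 mm wide; open, the fingers measure 114 mm over their backs; the gripper's body (76 mm by 85 mm) begins 54 mm behind the grasp point. The pads swing forward as they close: fully open they stand 13 mm farther back than shut.
Start: joints at [-1.142, 0.264, 1.604, -0, 1.274, -0.037], TCP at [0.303, -0.603, 0.204] pointing down, gripper open.
Joint ranges: [-2.63, 2.63], [-0.94, 2.18], [0.31, 2.57], [-1.31, 4.45], [0, 2.66], [-2.55, 2.55]. Speed limits (rad/s): [2.57, 2.57, 3.14, 3.14, 3.14, 3.14].

### API

Orientations are given as a unit quaternion [w, x, y, z].
In Python, from rig import robot gives the robot as it stands. The module is installed in compiled form; this text tells all that it offers.
- The arm moves only by the shell command python3 -m inch 'ROWS' [OPENING] [FORCE]. ROWS is JSON, a list of rows, each an object of numbers: "tx", "ty", "tz": the shift along the tool's x, y, z in cm; "wx", "wy", "wz": the turn, a rotation vector about the tool's x, y, z in degrees. A call has 1 to 20 rows; each row shifts and turns the commanded pose from where the row before left it, along the tool's axes as they then stand; what a row does not reach is not made up. A row lasts 1/8 s, in which the tool goes at most 62.5 mm and 10.7 degrees, less where a joint would pass 70% of its speed; a pose out of reach is approached as far as the arm can. A call with a gripper value outside its range is refused whole. OPENING is the closure, from 0 (fully open) to 1 (shut), set as the call begins (- or left out, the last holds). The fingers move at their own pace and stop on an object; FORCE is the grip in N (left out, the last holds). Time passes only in rows, so rows that do not move let the fingers close. It gives the time, the measured TCP pose, the force and the opening at its end, in the units of the state.
- robot.observe(): the state, without advancing time (a new reading comes with each control period).
- robot.capture(name): name is "side" or "top" or "wrist"; returns a dict with "pixels" (420x560x3 uint8, blue, green, red), "intrinsics" (3x3 intrinsics, pixels), "R" (3x3) and "t" (3): a world point X has camera coordinates R X + t. Camera axes: x right, y down, z forward; pixel columns grow to the right and rows downward; lengths in m; the calibration is good to about 2 mm. A picture is of the moment at which its call begins. There is no depth.
- robot.finish_job(): hands the job in, once; it reports no verdict.
Trained networks look in the newest picture that a camera, given by its name, has taken for a name from the list of things; names that differ only in an ending like _2 or _b are one class to them, and where a whole thing is asked for, a point or a joint stands for the part that bears it (a point fixed in the world has none). Each returns a list of dicts, best first, with "confidence" (0 to 1); they miss things now and then, are a little off and sometimes report something else, mostly with a low value. They report only what shows in the picture. A call takes as long as a camera call. They do not tell look-alikes from the thing itself.
- robot.search_frame(thing, camera): "bbox" ([left, top, right, bottom] in pixels, round what is visible of it).
- robot.trace(thing, camera): "mask" (420x560 bool, what is visible of it) and "bbox" ([left, top, right, bottom] in pixels, round what is visible of it).
- robot.tip_of(thing, camera): "point" ([column, row] in pixels: a listed point, or the origin of a listed thing).
The state is a dict: "t": time; "joints": joint angles; "joint_vel": joint speeds; "effort": joint torques, N m; "ee_pos": TCP position; "eef_rot": TCP orientation; "wrist_force": force on the tool from outside, world axes, zero at the start; "ft_torque": the same for the moment, N m; "finger_gap": finger opening in m.
Only numpy, scipy, OpenCV 4.12 (cv2) and the standard library are available. Lean on these libraries where they do the work, as an engineer would, in place of code of your own. Each camera call takes 0.05 s, during which the arm holds its last target.

### The job

Flip the cam lever of the steel bracket fully open, then take hold of the rubber roller, draw it forward and down out of the open-ended slots of the bracket, and lay it in the two V notches of the timber rest, lying fully down in both. Lower the roller gently, never letting it drop; leave the lever open, let go of everything, and leave the other things on the bench where they are.

Things in the scene. Friction and masses are not known exactly. Their poses are not given: they have to be found in the camera images.
- bracket: Fixed steel roller bracket; origin on the bench below the seated roller. Its +x points to its rear, -x to its front where the slots open (roughly towards the robot), y along the axle, z up. Two cheek plates 10 mm thick, inner faces at y = -52 and +52 mm, x -39 to 30, tops 159 mm up. Base plate 10 mm thick, x -31 to 55; cross plate 52 mm high at x = 26; between the cheeks all else is open.
- bracket_seat (a point): Centre of the seated roller, 130 mm above the bench; axes as the bracket's. Each cheek has a slot for the axle: here its floor falls 12 degrees to the rear, so the roller does not roll out by itself, and a level roof 13 mm above this point stops it being lifted out. To free it, raise it about 4 mm, move 8 mm forward at that height, then go to the bend.
- slot_bend (a point): Bend of the slots: clear point for the roller's centre, 17 mm in front of and 3 mm above the seat; axes as the bracket's. From here the slots fall forward at 45 degrees, 20 mm wide (the axle is 12 mm), floor and roof 10 mm from this line; the floor's crest is 10 mm in front of and 4 mm below the seat.
- slot_exit (a point): Point where the roller's centre is clear of the slots, 49 mm in front of and 29 mm below the seat, straight down the 45 degree line from the bend; axes as the bracket's. Move on forward, level, another 36 mm or so before raising the roller, so that it passes in front of the bracket.
- cam_lever (a joint): Angle of the cam lever, rad: 0 closed (the cam hangs in front of the axle's +y end and holds it in), 1.6 fully open. Closed, the handle leans to the front, 65 degrees above level; as the value grows it swings up and over to the rear. Friction about 2 N at the grip, no spring: it stays where left. Above 1.3 the slot is clear.
- lever_hinge (a point): Point of the cam lever's hinge line in the plane of the handle, 16 mm in front of, 79 mm to the +y side of and 24 mm above the seat; the hinge line runs along y; axes as the bracket's.
- lever_grip (a point): Grip point of the cam lever: centre of its round black handle, 16 mm in diameter, 78 mm from the hinge; the black part reaches from 44 to 100 mm from the hinge. It can be pinched along the bracket's y axis from above, and it turns between the fingers as it swings.
- roller_mid (a point): Centre of the loose rubber-covered roller. Its y axis is the axle's. Drum 44 mm in diameter and 90 mm long, steel axle 12 mm in diameter and 140 mm long over all (it sticks out 25 mm at each end), about 0.3 to 0.6 kg. It starts seated in the bracket's slots.
- roller: The same roller; its origin too is its centre.
- cradle_seat (a point): Roller's centre when it lies fully down in the fixed timber rest, 65 mm above the bench; y along the axle, x across, z up. The rest: board 100 (x) by 170 by 12 mm, two Y-shaped uprights 12 mm thick, inner faces at y = -52 and +52, each with a 90 degree V notch 42 mm wide at its mouth 78 mm up, which carries the axle beside the drum. Either end either way.
- mallet: Bystander: beech mallet lying on its side, head 120 mm long and 84 mm thick, handle 140 mm.
- chisel: Bystander: chisel lying flat, 270 mm long, wooden handle 28 mm thick.
- glue: Bystander: white glue bottle, 60 mm in diameter, 160 mm high; origin under its centre.
- offcut: Bystander: dark wood offcut, 110 by 60 by 30 mm.
- square: Bystander: try square lying flat, wooden stock 110 mm, steel blade 160 mm.
- brush: Bystander: bench brush lying down.
- plane_block: Bystander: sanding block of wood, 130 by 50 by 45 mm.
There are look-alikes about, which are no part of the job. Leave any green or red look-alike of the roller alone.

How it is judged:
On the way, in this order (a step that is already met when the one before it is completed fails the run):
1. the cam lever is flipped open (past 1.3 rad) while the roller is still seated (within 15 mm) (value of joint cam_lever above 1.3 rad and distance between roller_mid and bracket_seat below 0.015 m), for 0.1 s.
2. the roller has come forward out of the slots (its centre more than 45 mm in front of the seat) with the lever still open (x of roller_mid in the frame of bracket_seat below -0.045 m and value of joint cam_lever above 1.2 rad).
At the end, for the whole second after the job is handed in: The roller lies at rest in both V notches of the timber rest: its centre within 12 mm horizontally and 5 mm in height of the rest's seat point, its axle within 0.12 rad of the rest's y axis; the cam lever is open past 1.2 rad (horizontal distance between roller_mid and cradle_seat below 0.012 m and z of roller_mid in the frame of cradle_seat between -0.005 and 0.005 m and angle between the y axis of roller_mid and the y axis of cradle_seat, either way round below 0.12 rad and value of joint cam_lever above 1.2 rad and linear speed of roller below 0.02 m/s); the robot touches nothing.
It fails at once if the roller is dropped: it moves faster than 0.6 m/s with no finger on it (linear speed of roller above 0.6 m/s and contact force between the fingers and roller below 0.1 N).
It fails at once if a bystander is moved by more than 30 mm (distance of any of mallet, chisel, glue, offcut, square, brush, plane_block from where it was at the start of the episode above 0.03 m).
It also fails if it takes over 61 s, if anything falls off the work surface, if the arm or the gripper's body presses on something with over 40 N, if the wrist force passes 120 N, or if a joint passes its speed limit or range.

## Working session

There is one attempt and no reset: what is moved stays moved. The work goes in short steps, Python scripts to look and compute and a shell command to move; the robot and the scene stay as the last step left them, time stands still between calls to the robot, and variables do not carry over. Pictures are saved under pics/ and viewed, and the job is handed in when it is done.

```bash
mkdir -p pics; cat > h.py <<'E'
import numpy as np, cv2
from rig import robot
from scipy.spatial.transform import Rotation as Rn
def cap(n,fn):
    c=robot.capture(n); c={k:np.array(v) for k,v in c.items()}
    cv2.imwrite('pics/'+fn+'.png',c['pixels']); np.savez('pics/'+fn+'.npz',**c); return c
def ray(c,px):
    d=np.linalg.solve(c['intrinsics'],[px[0],px[1],1.]); R=c['R']
    o=-R.T@c['t']; d=R.T@d; return o,d/np.linalg.norm(d)
def atz(c,px,z):
    o,d=ray(c,px); return o+d*(z-o[2])/d[2]
def tri(l):
    A=np.zeros((3,3));b=np.zeros(3)
    for c,p in l:
        o,d=ray(c,p);P=np.eye(3)-np.outer(d,d);A+=P;b+=P@o
    X=np.linalg.solve(A,b); return X,[np.linalg.norm(np.cross(X-ray(c,p)[0],ray(c,p)[1])) for c,p in l]
def proj(c,X):
    q=c['intrinsics']@(c['R']@np.array(X)+c['t']); return q[:2]/q[2]
def pose():
    s=robot.observe(); return np.array(s['ee_pos']),Rn.from_quat(np.roll(s['eef_rot'],-1)),s
E
python3 - <<'E'
from h import *
p,r,s=pose(); print(s); print(robot.grasp_offset); print(r.as_matrix().round(3))
C={n:cap(n,n+'0') for n in ['side','top','wrist']}
for n in C: print(n,-C[n]['R'].T@C[n]['t'], C[n]['intrinsics'][0,0])
for t in ['bracket','bracket_seat','lever_hinge','lever_grip','roller_mid','cradle_seat','slot_exit','glue','mallet','chisel','offcut','square','brush','plane_block']:
  for n in ['side','top']:
    print(t,n,[(np.round(d['point'],1).tolist(),round(float(d['confidence']),2)) for d in robot.tip_of(t,n)])
E
```

```text
{'t': 0.0, 'joints': array([-1.14192380e+00,  2.64767639e-01,  1.60539270e+00, -2.80344169e-05,
        1.27373243e+00, -3.69170669e-02]), 'joint_vel': array([-0.00036471, -0.00072096, -0.00073907, -0.0006634 , -0.0008338 ,
       -0.00100724]), 'effort': array([-1.49753873e-04, -5.15106046e+01, -3.67315471e+01,  1.28807546e-04,
        1.28068792e-02, -2.46646590e-05]), 'ee_pos': array([ 0.30280169, -0.60235938,  0.20284227]), 'eef_rot': array([-1.12543510e-03,  9.73000774e-01,  2.30798983e-01, -2.37087996e-04]), 'wrist_force': array([-0.55793287,  0.3515909 , -0.48261687]), 'ft_torque': array([ 0.01491407,  0.01574497, -0.00368395]), 'finger_gap': 0.0853400000735136}
0.0187
[[ 0.893  0.449 -0.001]
 [ 0.449 -0.893  0.002]
 [ 0.    -0.002 -1.   ]]
side [-0.48937913 -0.93258649  1.06772369] 544.1933445377477
top [0.43462964 0.02040783 1.46122286] 474.3393811848517
wrist [ 0.3698903  -0.56923726  0.37230313] 292.8090488962967
bracket side [([248.0, 225.6], 0.63)]
bracket top [([220.2, 211.2], 0.64)]
bracket_seat side [([246.1, 193.2], 0.66)]
bracket_seat top [([212.4, 228.5], 0.67), ([
[... 482 characters left out ...]
e_seat top [([339.0, 188.7], 0.58)]
slot_exit side []
slot_exit top [([213.9, 229.0], 0.77)]
glue side [([334.8, 215.1], 0.82)]
glue top [([276.2, 133.9], 0.8)]
mallet side [([401.7, 309.4], 0.61)]
mallet top [([407.9, 205.4], 0.81)]
chisel side [([288.8, 247.8], 0.58)]
chisel top [([275.9, 207.6], 0.66), ([187.5, 145.5], 0.25)]
offcut side [([224.1, 195.2], 0.78), ([243.9, 195.7], 0.28)]
offcut top [([149.4, 182.9], 0.73)]
square side [([407.9, 268.0], 0.62)]
square top [([384.3, 148.3], 0.8)]
brush side [([243.1, 195.1], 0.74), ([267.9, 190.7], 0.6)]
brush top [([188.2, 141.2], 0.59), ([214.4, 227.5], 0.37)]
plane_block side [([194.0, 209.7], 0.64)]
plane_block top [([153.0, 237.2], 0.64)]
```

View pics/side0.png

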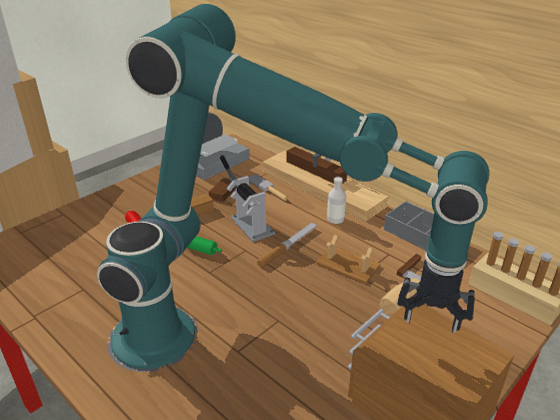

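View pics/top0.png

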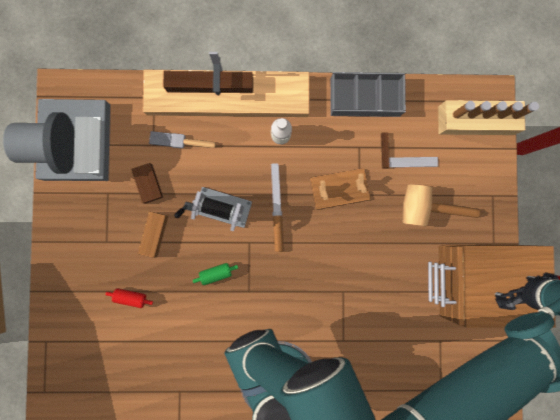

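View pics/wrist0.png

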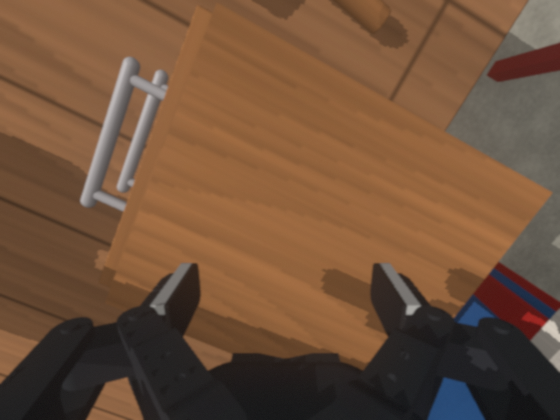

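```bash
python3 - <<'E'
import cv2
a=cv2.imread('pics/top0.png')[160:320,100:260]; b=cv2.imread('pics/side0.png')[120:290,120:290]
cv2.imwrite('pics/z0.png',__import__('numpy').hstack([cv2.resize(a,(400,400),interpolation=3),cv2.resize(b,(400,400),interpolation=3)]))
E
```

```text
(no output)
```

View pics/z0.png

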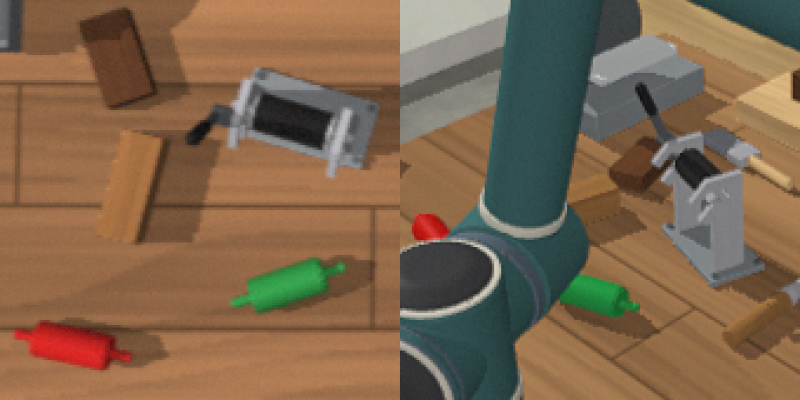

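The side view shows the bracket at about (250,205), its lever leaning to the front at (228,165), and the timber rest at (350,262). In the top view the bracket is at (220,208) with the lever on its left at (182,211), the rest is at (341,188), and the green and red rollers are at (215,273) and (130,298). Next I'll triangulate these.

```bash
python3 - <<'E'
from h import *
C={n:dict(np.load(f'pics/{n}0.npz')) for n in ['side','top']}
for nm,s,t in [('bracket',(248,225.6),(220.2,211.2)),('seat',(246.1,193.2),(217.9,206.2)),('hinge',(235,177.5),(185.2,209.4)),('grip',(220.4,161.5),(177.4,212.8)),('roller',(248.8,198.5),(214.9,208.5)),('cradle',(346.7,244.6),(339,188.7)),('glue',(334.8,215.1),(276.2,133.9))]:
    X,e=tri([(C['side'],s),(C['top'],t)]); print(nm,X.round(3),np.round(e,4))
T=C['top']
print('seat@z.13',atz(T,(217.9,206.2),.13),'cradle@.065',atz(T,(339,188.7),.065))
for p in [(197,188),(250,199),(243,228)]: print('base corner',atz(T,p,.01).round(3))
for p in [(199,208),(233,215)]: print(atz(T,p,.159).round(3))
E
```

```text
bracket [0.51  0.179 0.   ] [0.0007 0.0007]
seat [0.513 0.175 0.129] [0.0055 0.0055]
hinge [0.513 0.25  0.158] [0.0103 0.0103]
grip [0.49  0.269 0.218] [0.004 0.004]
roller [0.514 0.18  0.106] [0.0042 0.0042]
cradle [ 0.576 -0.18   0.073] [0.0034 0.0034]
glue [0.753 0.005 0.004] [0.004 0.004]
seat@z.13 [0.51648813 0.17158935 0.13      ] cradle@.065 [ 0.57463475 -0.17827278  0.065     ]
base corner [0.579 0.25  0.01 ]
base corner [0.547 0.088 0.01 ]
base corner [0.458 0.108 0.01 ]
[0.509 0.22  0.159]
[0.491 0.127 0.159]
```

```bash
python3 - <<'E'
import cv2,numpy as np
a=cv2.imread('pics/top0.png')[175:245,165:265]; b=cv2.imread('pics/top0.png')[155:225,295:395]
cv2.imwrite('pics/z1.png',np.vstack([cv2.resize(a,None,fx=4,fy=4,interpolation=2),cv2.resize(b,None,fx=4,fy=4,interpolation=2)]))
E
```

```text
(no output)
```

View pics/z1.png

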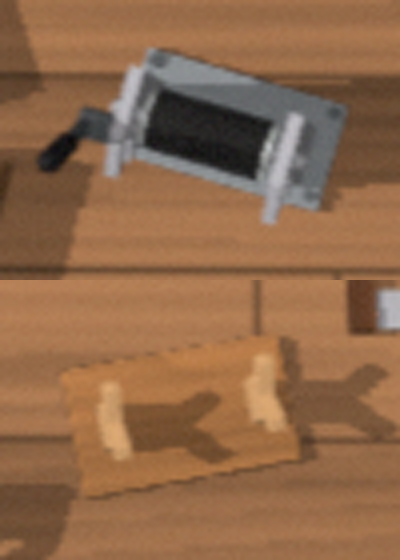

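```bash
cat >> h.py <<'E'
def need(target,yang=None):
    """shift (tool cm) with current orientation, and the turn (deg about tool axes) to tool down with y axis at world angle yang"""
    p,r,s=pose(); d=r.inv().apply(np.array(target)-p)*100
    print('shift cm',d.round(2),'pos',p.round(4),'wf',np.round(s['wrist_force'],1),'gap',round(s['finger_gap'],4),'t',round(s['t'],2))
    if yang is not None:
        a=np.radians(yang); y=np.array([np.cos(a),np.sin(a),0]);z=np.array([0,0,-1.]);x=np.cross(y,z)
        T=Rn.from_matrix(np.stack([x,y,z],1)); print('turn deg',np.degrees((r.inv()*T).as_rotvec()).round(2))
        print('shift after turn cm', (T.inv().apply(np.array(target)-p)*100).round(2))
E
python3 - <<'E'
from h import *
need([0.57,0.165,0.36],78)
p,r,s=pose(); c=dict(np.load('pics/wrist0.npz')); print((c['R']@r.as_matrix()).round(3), r.inv().apply(-c['R'].T@c['t']-p))
E
```

```text
shift cm [ 58.34 -56.64 -15.58] pos [ 0.3032 -0.6031  0.2042] wf [-1.1  0.2  0.6] gap 0.085 t 1.55
turn deg [   0.      0.   -141.31]
shift after turn cm [-10.13  80.68 -15.58]
[[-0.001  1.     0.002]
 [-0.956 -0.    -0.292]
 [-0.292 -0.003  0.956]] [ 0.07482628 -0.00027803 -0.16810683]
```

```bash
python3 -m inch '[{"tz":-4},{"tx":3.4,"ty":-3.3,"tz":-2},{"tx":3.4,"ty":-3.3,"tz":-2},{"tx":3.4,"ty":-3.3,"tz":-2},{"tx":3.4,"ty":-3.3,"tz":-2},{"tx":3.4,"ty":-3.3,"tz":-2},{"tx":3.4,"ty":-3.3,"tz":-1.6},{"tx":3.4,"ty":-3.3},{"tx":3.4,"ty":-3.3},{"tx":3.4,"ty":-3.3},{"tx":3.4,"ty":-3.3},{"tx":3.4,"ty":-3.3},{"tx":3.4,"ty":-3.3},{"tx":3.4,"ty":-3.3},{"tx":3.4,"ty":-3.3},{"tx":3.4,"ty":-3.3},{"tx":3.4,"ty":-3.3},{"tx":3.4,"ty":-3.3}]' 0
python3 -m inch '[{"wz":-10.5},{"wz":-10.5},{"wz":-10.5},{"wz":-10.5},{"wz":-10.5},{"wz":-10.5},{"wz":-10.5},{"wz":-10.5},{"wz":-10.5},{"wz":-10.5},{"wz":-10.5},{"wz":-10.5},{"wz":-10.5},{"wz":-5},{}]'
python3 - <<'E'
from h import *
need([0.57,0.165,0.36],78)
c=cap('wrist','wrist1'); c2=cap('side','side1')
E
```

```text
shift cm [ 58.34 -56.64 -15.58] pos [ 0.3032 -0.6031  0.2042] wf [-1.1  0.2  0.6] gap 0.085 t 1.55
turn deg [   0.      0.   -141.31]
shift after turn cm [-10.13  80.68 -15.58]$[0]: bad value
$[0]: bad value
```

View pics/wrist1.png

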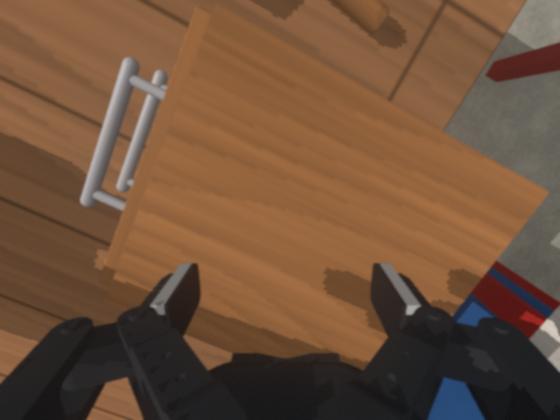

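View pics/side1.png

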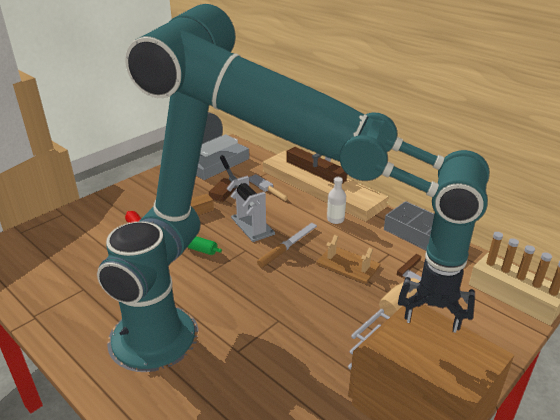

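Both calls were refused with "bad value", so nothing moved: the pictures match the first ones. I'll try again with all six keys in every row.

```bash
python3 -m inch '[{"tx":0,"ty":0,"tz":-4,"wx":0,"wy":0,"wz":0}]' 0
```

```text
t: 1.78
ee_pos: [0.302, -0.6004, 0.2397]
eef_rot: [-0.005, 0.973, 0.231, -0.001]
wrist_force: [0.4, -1.4, 1.1]
finger_gap: 0.0854
```

```bash
python3 -m inch '[{"tx":3.8,"ty":-3.7,"tz":-2,"wx":0,"wy":0,"wz":0},{"tx":3.8,"ty":-3.7,"tz":-2,"wx":0,"wy":0,"wz":0},{"tx":3.8,"ty":-3.7,"tz":-2,"wx":0,"wy":0,"wz":0},{"tx":3.8,"ty":-3.7,"tz":-2,"wx":0,"wy":0,"wz":0},{"tx":3.8,"ty":-3.7,"tz":-2,"wx":0,"wy":0,"wz":0},{"tx":3.8,"ty":-3.7,"tz":-1.6,"wx":0,"wy":0,"wz":0},{"tx":3.8,"ty":-3.7,"tz":0,"wx":0,"wy":0,"wz":0},{"tx":3.8,"ty":-3.7,"tz":0,"wx":0,"wy":0,"wz":0},{"tx":3.8,"ty":-3.7,"tz":0,"wx":0,"wy":0,"wz":0},{"tx":3.8,"ty":-3.7,"tz":0,"wx":0,"wy":0,"wz":0},{"tx":3.8,"ty":-3.7,"tz":0,"wx":0,"wy":0,"wz":0},{"tx":3.8,"ty":-3.7,"tz":0,"wx":0,"wy":0,"wz":0},{"tx":3.8,"ty":-3.7,"tz":0,"wx":0,"wy":0,"wz":0},{"tx":3.8,"ty":-3.7,"tz":0,"wx":0,"wy":0,"wz":0},{"tx":3.8,"ty":-3.7,"tz":0,"wx":0,"wy":0,"wz":0}]' 0
python3 -m inch '[{"tx":0,"ty":0,"tz":0,"wx":0,"wy":0,"wz":-10.5},{"tx":0,"ty":0,"tz":0,"wx":0,"wy":0,"wz":-10.5},{"tx":0,"ty":0,"tz":0,"wx":0,"wy":0,"wz":-10.5},{"tx":0,"ty":0,"tz":0,"wx":0,"wy":0,"wz":-10.5},{"tx":0,"ty":0,"tz":0,"wx":0,"wy":0,"wz":-10.5},{"tx":0,"ty":0,"tz":0,"wx":0,"wy":0,"wz":-10.5},{"tx":0,"ty":0,"tz":0,"wx":0,"wy":0,"wz":-10.5},{"tx":0,"ty":0,"tz":0,"wx":0,"wy":0,"wz":-10.5},{"tx":0,"ty":0,"tz":0,"wx":0,"wy":0,"wz":-10.5},{"tx":0,"ty":0,"tz":0,"wx":0,"wy":0,"wz":-10.5},{"tx":0,"ty":0,"tz":0,"wx":0,"wy":0,"wz":-10.5},{"tx":0,"ty":0,"tz":0,"wx":0,"wy":0,"wz":-10.5},{"tx":0,"ty":0,"tz":0,"wx":0,"wy":0,"wz":-10.5},{"tx":0,"ty":0,"tz":0,"wx":0,"wy":0,"wz":-5},{"tx":0,"ty":0,"tz":0,"wx":0,"wy":0,"wz":0}]'
python3 - <<'E'
from h import *
need([0.57,0.165,0.36],78)
print(pose()[2]['joints'])
c=cap('wrist','wrist2'); c2=cap('side','side2')
E
```

```text
t: 3.65
ee_pos: [0.5635, 0.1505, 0.3604]
eef_rot: [0.0, 0.973, 0.231, 0.0]
wrist_force: [0.7, -0.8, 0.3]
finger_gap: 0.0852
t: 5.52
ee_pos: [0.5631, 0.1488, 0.3602]
eef_rot: [0.0, 0.103, 0.995, 0.0]
wrist_force: [-0.5, -0.2, 0.2]
finger_gap: 0.0852
shift cm [-0.34  1.73  0.02] pos [0.5631 0.1488 0.3602] wf [-0.5 -0.2  0.2] gap 0.0852 t 5.53
turn deg [0.   0.01 0.13]
shift after turn cm [-0.33  1.73  0.02]
[ 2.15509961e-01  3.20283215e-02  1.58663202e+00 -1.17270149e-06
  1.52282911e+00 -1.14805933e+00]
```

View pics/wrist2.png

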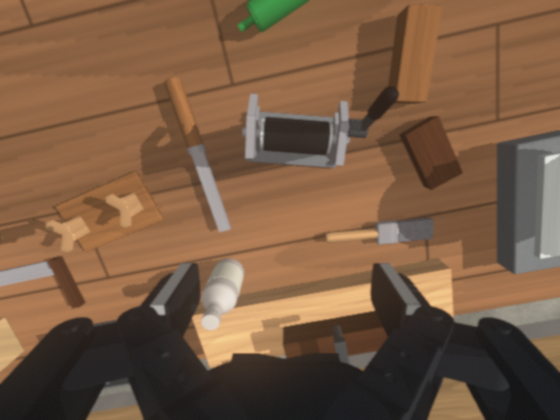

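View pics/side2.png

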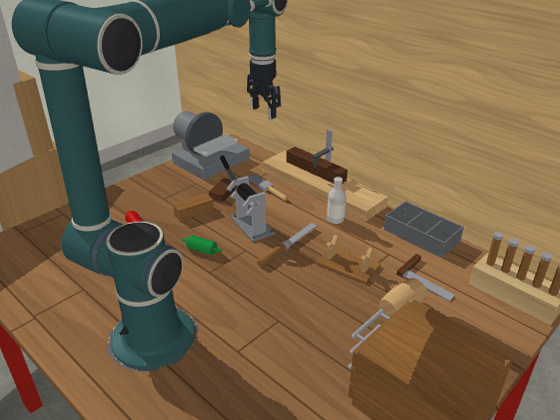

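```bash
python3 - <<'E'
import cv2,numpy as np
w=cv2.imread('pics/wrist2.png');s=cv2.imread('pics/side2.png')
def z(im,x,y,w_,h_,f): 
    o=cv2.resize(im[y:y+h_,x:x+w_],None,fx=f,fy=f,interpolation=2)
    for i in range(0,w_,10): cv2.putText(o,str(x+i),(i*f,8),0,.3,(0,255,255),1); cv2.line(o,(i*f,10),(i*f,14),(0,255,255),1)
    for i in range(0,h_,10): cv2.putText(o,str(y+i),(0,i*f+4),0,.3,(0,255,255),1)
    return o
cv2.imwrite('pics/z2.png',z(w,230,80,180,100,4))
cv2.imwrite('pics/z3.png',z(s,205,145,80,100,6))
cv2.imwrite('pics/z4.png',z(w,40,160,130,100,5))
E
```

```text
(no output)
```

View pics/z2.png

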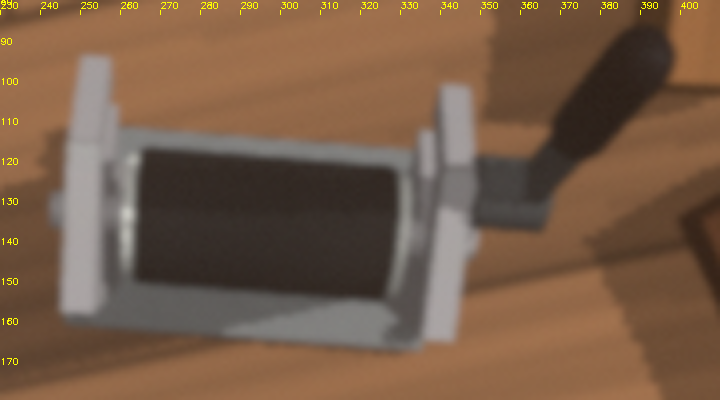

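View pics/z3.png

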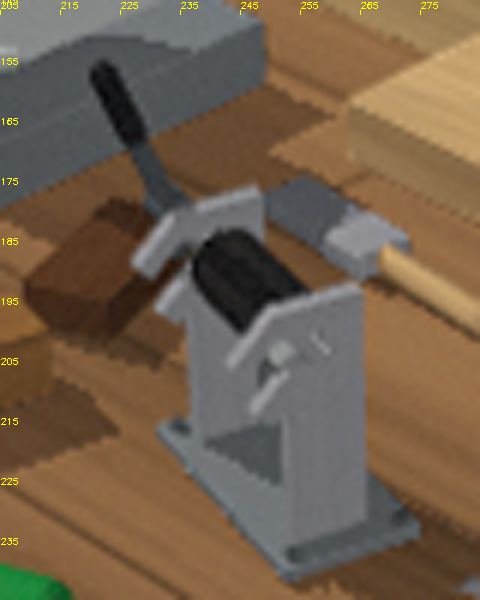

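View pics/z4.png

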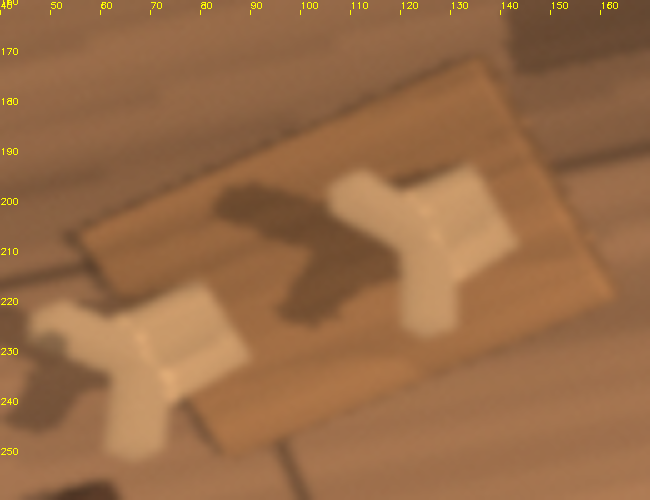

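```bash
cat > fit.py <<'E'
from h import *
from scipy.optimize import least_squares
W=dict(np.load('pics/wrist2.npz'));S=dict(np.load('pics/side2.npz'));T=dict(np.load('pics/top0.npz'))
def world(q,P):
    c,s=np.cos(q[2]),np.sin(q[2]); return np.array([q[0]+c*P[0]-s*P[1],q[1]+s*P[0]+c*P[1],P[2]])
def fit(obs,q0,n=1):
    f=lambda q:np.concatenate([proj(c,world(q,P(q) if callable(P) else P))-p for c,P,p in obs])
    r=least_squares(f,q0,loss='soft_l1'); print(r.x.round(4),np.degrees(r.x[2]).round(2)); print(f(r.x).reshape(-1,2).round(1).tolist()); return r.x
obs=[(W,(.03,-.062,.159),(244.5,158)),(W,(.03,-.052,.159),(254,158)),(W,(.03,.052,.159),(335.5,165)),(W,(.03,.062,.159),(343,165.5)),
(S,(.03,-.062,.159),(265,193)),(S,(.03,.062,.159),(247.5,176)),
(T,(.03,.062,.159),(197.5,191.75)),(T,(.03,.052,.159),(200.75,191.75)),(T,(.03,-.052,.159),(237,203.25)),(T,(.03,-.062,.159),(241.2,203.5)),
(T,lambda q:(.055,q[3],.01),(203,187)),(T,lambda q:(.055,-q[3],.01),(251.75,201.25)),(T,lambda q:(-.031,-q[3],.01),(245,228))]
for sel in ([W],[S,T],[W,S,T]):
  if any(sel[0] is x for x in [S]): pass
  b=fit([o for o in obs if any(o[0] is x for x in sel)],[.513,.176,-.2,.075])
C=[(-.05,.085,.012),(-.05,-.085,.012),(.05,-.085,.012),(.05,.085,.012)]
ob=[(T,(.05,.085,.012),(310,178.7)),(T,(.05,-.085,.012),(363.75,169.2)),(T,(-.05,-.085,.012),(370.5,199.2)),(T,(-.05,.085,.012),(316.2,208.7)),
(W,(.05,.085,.012),(163,219)),(W,(-.05,.085,.012),(135,171)),(W,(-.05,-.085,.012),(55,207)),(W,(.05,-.085,.012),(84,251))]
for sel in ([W],[T],[W,T]):
  fit([o for o in ob if any(o[0] is x for x in sel)],[.576,-.18,.1])
E
python3 fit.py
```

```text
[ 0.511   0.1745 -0.2876  0.075 ] -16.48
[[0.6, -0.3], [-0.9, 0.3], [-0.1, -0.1], [0.3, 0.1]]
[ 0.5091  0.1722 -0.2753  0.0787] -15.77
[[0.0, -0.6], [-0.8, -0.9], [0.3, -0.3], [0.6, 0.8], [0.8, -0.2], [0.1, 0.5], [-0.5, -0.3], [0.2, -0.3], [-0.9, -0.0]]
[ 0.5106  0.1739 -0.2851  0.0796] -16.33
[[0.1, -0.4], [-1.4, 0.2], [-0.5, -0.4], [-0.2, -0.3], [-0.1, -0.9], [-0.6, -1.2], [-0.1, -1.0], [0.1, 0.0], [0.2, -0.6], [-0.5, 0.2], [-1.1, -1.1], [0.0, -0.4], [-1.4, -0.3]]
[ 0.5811 -0.1875  0.183 ] 10.48
[[-0.2, 1.0], [-0.1, -0.5], [-0.4, -1.3], [1.4, 0.8]]
[ 0.5793 -0.1894  0.1921] 11.01
[[0.0, -0.6], [0.2, -1.2], [-0.2, 0.6], [0.0, 1.3]]
[ 0.5808 -0.1881  0.1835] 10.51
[[-0.3, -1.4], [-0.0, -1.4], [-0.7, 0.3], [-0.6, 0.6], [-0.6, 0.9], [-0.6, -0.6], [-0.8, -1.3], [1.1, 0.7]]
```

```bash
cat >> h.py <<'E'
B=[.5106,.1739,np.radians(-16.4)]; K=[.5806,-.1882,np.radians(10.6)]
def wd(q,P):
    c,s=np.cos(q[2]),np.sin(q[2]); return np.array([q[0]+c*P[0]-s*P[1],q[1]+s*P[0]+c*P[1],P[2]])
E
python3 - <<'E'
from h import *
for n in ['wrist2','side2','top0']:
    c=dict(np.load(f'pics/{n}.npz'));im=cv2.resize(c['pixels'],None,fx=3,fy=3,interpolation=2)
    L=lambda q,a,b,col:cv2.line(im,*[tuple(int(v) for v in proj(c,wd(q,P))*3+1) for P in (a,b)],col,1)
    h=np.array([-.016,.079,.154]);u=np.array([-np.cos(np.radians(65)),0,np.sin(np.radians(65))])
    L(B,h,h+.1*u,(0,0,255));L(B,h+.078*u-[0,.008,0],h+.078*u+[0,.008,0],(0,255,0))
    for s in(-1,1):
        L(B,(0,s*.07,.13),(0,s*.045,.13),(0,0,255));L(B,(.03,s*.062,.159),(-.02,s*.062,.159),(255,0,0));L(B,(.03,s*.062,.159),(.03,s*.062,.01),(255,0,0))
        L(K,(0,s*.06,.055),(.021,s*.06,.078),(0,0,255));L(K,(0,s*.06,.055),(-.021,s*.06,.078),(0,0,255));L(K,(-.05,s*.085,.012),(.05,s*.085,.012),(255,0,0))
    for q in (B,K):
        p=proj(c,wd(q,(0,0,.1)))*3; x,y=int(p[0])-190,int(p[1])-190; x=max(x,0);y=max(y,0)
        cv2.imwrite(f'pics/ov_{n}_{"BK"[q is K]}.png',im[y:y+380,x:x+380])
for n in ['wrist2','side2']:
    cv2.imwrite(f'pics/ov_{n}.png',np.hstack([cv2.resize(cv2.imread(f'pics/ov_{n}_{k}.png'),(380,380)) for k in 'BK']))
g=wd(B,(-.049,.079,.2247-.0187)); print(g); need(g,73.6)
E
```

```text
[0.48589859 0.26352054 0.206     ]
shift cm [ 9.93  9.63 15.42] pos [0.5631 0.1488 0.3602] wf [ 0.5  0.2 -0.5] gap 0.0853 t 5.62
turn deg [0.  0.  4.5]
shift after turn cm [10.65  8.83 15.42]
```

View pics/ov_wrist2.png

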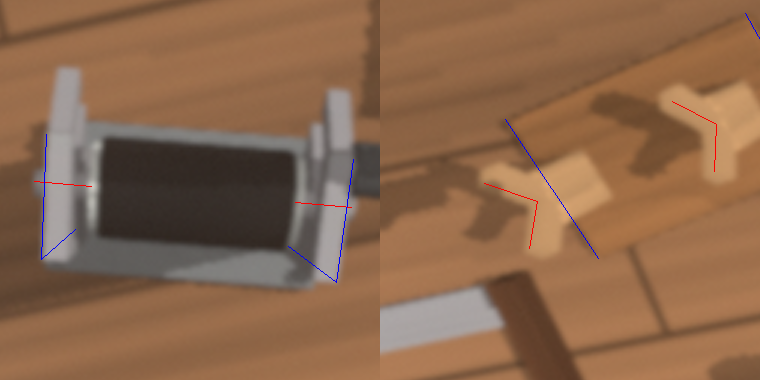

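View pics/ov_side2.png

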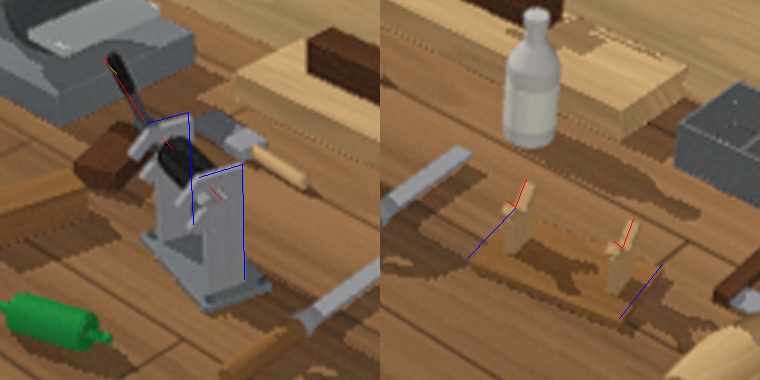

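The overlays agree with the cheeks, axle, lever and notches to about a pixel. I'll go to the lever grip now.

```bash
python3 -m inch '[{"tx":0,"ty":0,"tz":0,"wx":0,"wy":0,"wz":4.5},{"tx":3.55,"ty":2.94,"tz":0,"wx":0,"wy":0,"wz":0},{"tx":3.55,"ty":2.94,"tz":0,"wx":0,"wy":0,"wz":0},{"tx":3.55,"ty":2.95,"tz":0,"wx":0,"wy":0,"wz":0},{"tx":0,"ty":0,"tz":4,"wx":0,"wy":0,"wz":0},{"tx":0,"ty":0,"tz":4,"wx":0,"wy":0,"wz":0},{"tx":0,"ty":0,"tz":0,"wx":0,"wy":0,"wz":0}]' 0.3
python3 - <<'E'
from h import *
g=wd(B,(-.049,.079,.2247-.0187)); need(g,73.6); cap('wrist','wrist3')
E
```

```text
t: 6.5
ee_pos: [0.4832, 0.2625, 0.2763]
eef_rot: [-0.003, 0.142, 0.99, -0.002]
wrist_force: [0.1, -0.3, 0.1]
finger_gap: 0.0595
shift cm [-0.27  0.21  7.02] pos [0.4832 0.2625 0.2763] wf [ 0.1 -0.3  0.1] gap 0.0595 t 6.5
turn deg [-0.3  -0.33  0.06]
shift after turn cm [-0.23  0.18  7.03]
```

View pics/wrist3.png

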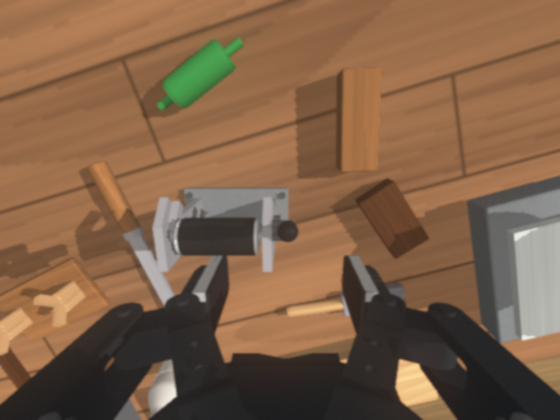

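The handle tip at (288,231) lies midway between the fingers at columns 227 and 345. I'll descend and close.

```bash
python3 -m inch '[{"tx":-0.25,"ty":0.2,"tz":3.5,"wx":0,"wy":0,"wz":0},{"tx":0,"ty":0,"tz":3.5,"wx":0,"wy":0,"wz":0},{"tx":0,"ty":0,"tz":0,"wx":0,"wy":0,"wz":0}]' 0.3 30
python3 -m inch '[{"tx":0,"ty":0,"tz":0,"wx":0,"wy":0,"wz":0},{"tx":0,"ty":0,"tz":0,"wx":0,"wy":0,"wz":0},{"tx":0,"ty":0,"tz":0,"wx":0,"wy":0,"wz":0},{"tx":0,"ty":0,"tz":0,"wx":0,"wy":0,"wz":0},{"tx":0,"ty":0,"tz":0,"wx":0,"wy":0,"wz":0}]' 1 25
python3 - <<'E'
from h import *
g=wd(B,(-.049,.079,.2247-.0187)); need(g,73.6)
E
```

```text
t: 6.92
ee_pos: [0.4881, 0.2641, 0.2095]
eef_rot: [-0.001, 0.142, 0.99, -0.001]
wrist_force: [0.2, 0.5, 1.0]
finger_gap: 0.0601
t: 7.55
ee_pos: [0.4887, 0.2626, 0.2127]
eef_rot: [0.0, 0.142, 0.99, -0.002]
wrist_force: [-4.4, -7.6, 6.8]
finger_gap: 0.0134
shift cm [0.3  0.01 0.67] pos [0.4887 0.2626 0.2127] wf [-4.4 -7.6  6.8] gap 0.0134 t 7.55
turn deg [-0.19  0.08  0.09]
shift after turn cm [0.3  0.01 0.67]
```

```bash
python3 - <<'E'
from h import *
c=cap('wrist','wrist4');s=cap('side','side4')
cv2.imwrite('pics/z5.png',np.hstack([cv2.resize(c['pixels'][180:380,180:400],(440,400)),cv2.resize(s['pixels'][120:240,180:288],(360,400),interpolation=2)]))
h=np.array([-.016,.079,.154]);
for cc,n in((c,'w'),(s,'s')):
    print(n,[proj(cc,wd(B,h+r*np.array([-np.cos(np.radians(65)),0,np.sin(np.radians(65))]))).round(1).tolist() for r in (.044,.078,.1)])
E
```

```text
w [[285.1, 250.1], [285.1, 249.8], [285.0, 249.5]]
s [[226.4, 168.2], [221.7, 160.8], [218.7, 156.0]]
```

View pics/z5.png

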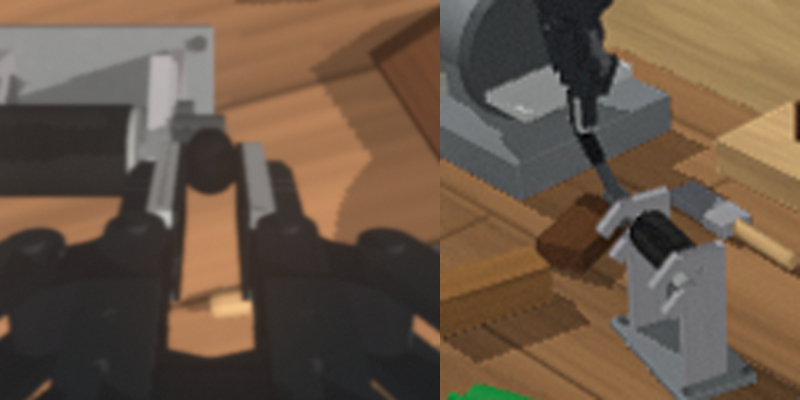

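```bash
python3 - <<'E'
from h import *
c=dict(np.load('pics/wrist4.npz')); p,r,s=pose()
for X in [(0,0,0),(0,0,-.0187),(.011,.008,0),(-.011,.008,0),(.011,.008,-.0187),(-.011,.008,-.0187)]: print(X,proj(c,p+r.apply(X)).round(1))
im=cv2.resize(c['pixels'][200:360,200:380],None,fx=4,fy=4,interpolation=2); cv2.imwrite('pics/z6.png',im[:600])
E
```

```text
(0, 0, 0) [285.  245.9]
(0, 0, -0.0187) [285.  259.3]
(0.011, 0.008, 0) [297.9 229.5]
(-0.011, 0.008, 0) [297.5 261.8]
(0.011, 0.008, -0.0187) [299.4 241.4]
(-0.011, 0.008, -0.0187) [298.9 276.6]
```

View pics/z6.png

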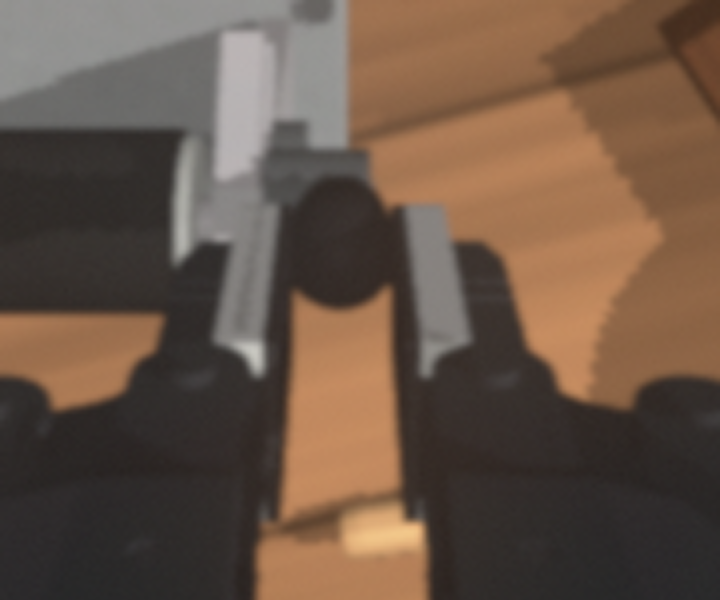

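```bash
python3 -m inch '[{"tx":-1.41,"ty":0,"tz":-0.45,"wx":0,"wy":0,"wz":0},{"tx":-1.5,"ty":0,"tz":-0.2,"wx":0,"wy":0,"wz":0},{"tx":-1.52,"ty":0,"tz":0.08,"wx":0,"wy":0,"wz":0},{"tx":-1.47,"ty":0,"tz":0.36,"wx":0,"wy":0,"wz":0}]'
python3 - <<'E'
from h import *
c=cap('side','side5');p,r,s=pose(); q=p+r.apply((0,0,-.0187))
h=wd(B,(-.016,.079,.154)); d=q-h; xb=wd(B,(1,0,0))-wd(B,(0,0,0)); yb=wd(B,(0,1,0))-wd(B,(0,0,0))
print(np.dot(d,xb)*1e3,np.dot(d,yb)*1e3,d[2]*1e3, 'phi',np.degrees(np.arctan2(d[2],-np.dot(d,xb))), s['wrist_force'],s['finger_gap'])
cv2.imwrite('pics/z7.png',cv2.resize(c['pixels'][120:240,180:300],None,fx=4,fy=4,interpolation=2))
E
```

```text
t: 8.15
ee_pos: [0.5454, 0.246, 0.214]
eef_rot: [0.0, 0.142, 0.99, -0.002]
wrist_force: [-4.5, -6.7, 1.1]
finger_gap: 0.0126
30.883112168435567 0.08391867815818652 78.00929428979498 phi 111.59812538375947 [ 1.01051732 -6.7960802   2.78511022] 0.012616481390023124
```

View pics/z7.png

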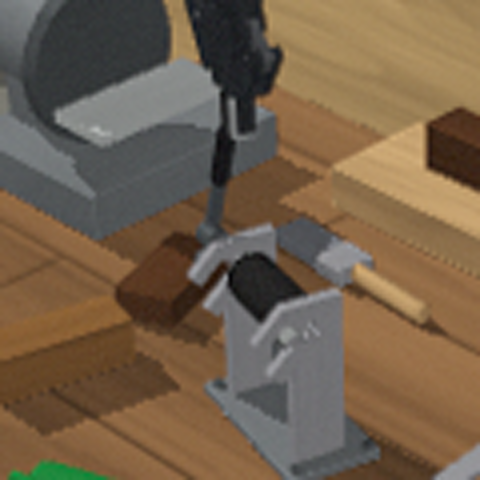

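```bash
python3 -m inch '[{"tx":-1.42,"ty":0,"tz":0.72,"wx":0,"wy":0,"wz":0},{"tx":-1.24,"ty":0,"tz":1.03,"wx":0,"wy":0,"wz":0},{"tx":-1.05,"ty":0,"tz":1.2,"wx":0,"wy":0,"wz":0},{"tx":-0.75,"ty":0,"tz":1.35,"wx":0,"wy":0,"wz":0},{"tx":0,"ty":0,"tz":0,"wx":0,"wy":0,"wz":0}]'
cat >> h.py <<'E'
xb=wd(B,(1,0,0))-wd(B,(0,0,0)); yb=wd(B,(0,1,0))-wd(B,(0,0,0))
def inb():
    p,r,s=pose(); q=p+r.apply((0,0,-.0187)); d=q-[B[0],B[1],.13]; f=s['wrist_force']
    print('grasp pt rel seat mm',np.round([1e3*d@xb,1e3*d@yb,1e3*d[2]],1),'force b',np.round([f@xb,f@yb,f[2]],1),'gap',round(s['finger_gap'],4),'t',round(s['t'],2))
E
python3 - <<'E'
from h import *
inb(); c=cap('side','side6');p,r,s=pose(); q=p+r.apply((0,0,-.0187))
h=wd(B,(-.016,.079,.154)); d=q-h; print('phi',np.degrees(np.arctan2(d[2],-np.dot(d,xb))))
cv2.imwrite('pics/z8.png',cv2.resize(c['pixels'][120:240,180:300],None,fx=4,fy=4,interpolation=2))
E
```

```text
t: 8.82
ee_pos: [0.5871, 0.2351, 0.1667]
eef_rot: [-0.002, 0.142, 0.99, -0.001]
wrist_force: [-0.1, -0.7, -0.6]
finger_gap: -0.0
grasp pt rel seat mm [56.1 80.3 55.4] force b [ 0.1 -0.7 -0.6] gap -0.0 t 8.82
phi 155.81392523865992
```

View pics/z8.png

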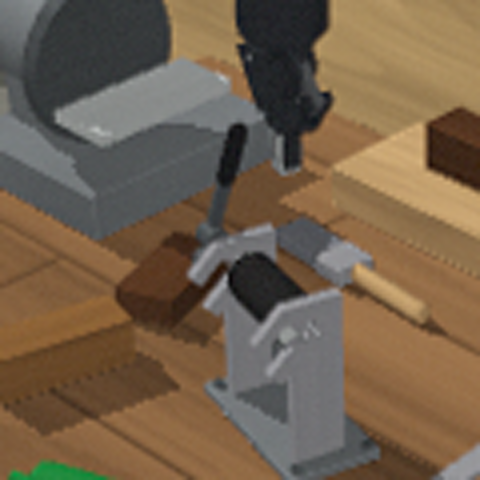

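The fingers slipped off: the gap reads 0 and the lever stands part-way, with its tip at about (239,152) in the side image. I'll measure its angle, then push it the rest of the way from the front with the closed fingers.

```bash
python3 - <<'E'
from h import *
c=dict(np.load('pics/side6.npz'))
for a in range(80,160,5):
    u=np.array([-np.cos(np.radians(a)),0,np.sin(np.radians(a))]); print(a,[(proj(c,wd(B,np.array([-.016,.079,.154])+R*u))-[180,120]).round(1)*4 for R in (.044,.1)])
E
```

```text
80 [array([197.6, 185.6]), array([182.8, 128. ])]
85 [array([201.6, 184. ]), array([192.4, 124. ])]
90 [array([206. , 182.4]), array([202.4, 121.2])]
95 [array([210.4, 181.6]), array([212.4, 118.8])]
100 [array([214.4, 181.2]), array([222. , 117.6])]
105 [array([218.8, 180.8]), array([232. , 117.6])]
110 [array([222.8, 180.8]), array([241.2, 118. ])]
115 [array([226.8, 181.6]), array([250.4, 119.2])]
120 [array([230.8, 182.4]), array([259.2, 121.6])]
125 [array([234.4, 183.6]), array([267.6, 124.4])]
130 [array([238. , 185.2]), array([275.2, 128.4])]
135 [array([241.2, 187.2]), array([282.4, 132.8])]
140 [array([244. , 189.2]), array([289.2, 138.4])]
145 [array([246.8, 192. ]), array([295.2, 144. ])]
150 [array([249.2, 194.8]), array([300.4, 150.8])]
155 [array([251.2, 197.6]), array([305.2, 157.6])]
```

```bash
python3 -m inch '[{"tx":0,"ty":0,"tz":-5,"wx":0,"wy":0,"wz":0},{"tx":0,"ty":0,"tz":-4.8,"wx":0,"wy":0,"wz":0},{"tx":4.1,"ty":0,"tz":0,"wx":0,"wy":0,"wz":0},{"tx":4.1,"ty":0,"tz":0,"wx":0,"wy":0,"wz":0},{"tx":0,"ty":0,"tz":4.1,"wx":0,"wy":0,"wz":0},{"tx":-0.95,"ty":0,"tz":0,"wx":0,"wy":0,"wz":0},{"tx":-1.14,"ty":0,"tz":0.27,"wx":0,"wy":0,"wz":0},{"tx":-1.13,"ty":0,"tz":0.48,"wx":0,"wy":0,"wz":0},{"tx":-1.03,"ty":0,"tz":0.66,"wx":0,"wy":0,"wz":0},{"tx":-0.9,"ty":0,"tz":0.84,"wx":0,"wy":0,"wz":0},{"tx":-0.71,"ty":0,"tz":0.93,"wx":0,"wy":0,"wz":0},{"tx":0,"ty":0,"tz":0,"wx":0,"wy":0,"wz":0}]'
python3 - <<'E'
from h import *
inb(); c=cap('side','side7')
cv2.imwrite('pics/z9.png',cv2.resize(c['pixels'][120:240,180:300],None,fx=4,fy=4,interpolation=2))
E
```

```text
t: 10.38
ee_pos: [0.5685, 0.2416, 0.1961]
eef_rot: [0.001, 0.143, 0.99, 0.001]
wrist_force: [-0.3, 0.7, 0.6]
finger_gap: -0.0002
grasp pt rel seat mm [36.4 81.3 84.8] force b [-0.4  0.6  0.6] gap -0.0002 t 10.38
```

View pics/z9.png

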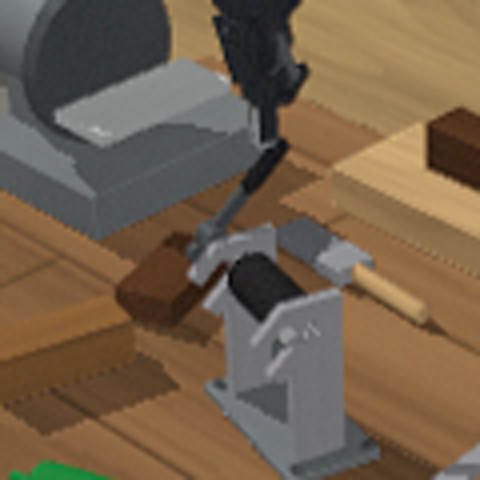

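```bash
python3 -m inch '[{"tx":-0.4,"ty":0,"tz":0.6,"wx":0,"wy":0,"wz":0},{"tx":-0.35,"ty":0,"tz":0.8,"wx":0,"wy":0,"wz":0},{"tx":0,"ty":0,"tz":0,"wx":0,"wy":0,"wz":0}]'
python3 - <<'E'
from h import *
inb(); c=cap('side','side8')
cv2.imwrite('pics/z10.png',cv2.resize(c['pixels'][120:240,180:300],None,fx=4,fy=4,interpolation=2))
E
```

```text
t: 10.8
ee_pos: [0.572, 0.2397, 0.1786]
eef_rot: [-0.001, 0.142, 0.99, -0.001]
wrist_force: [-0.5, -0.3, 0.3]
finger_gap: 0.0003
grasp pt rel seat mm [40.3 80.5 67.3] force b [-0.3 -0.4  0.3] gap 0.0003 t 10.8
```

View pics/z10.png

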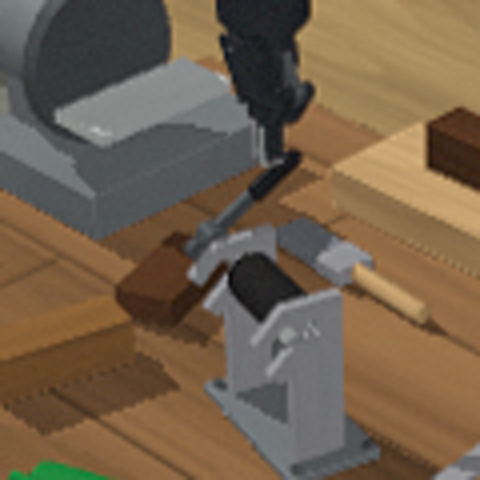

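```bash
python3 -m inch '[{"tx":-0.15,"ty":0,"tz":0.4,"wx":0,"wy":0,"wz":0},{"tx":0,"ty":0,"tz":0,"wx":0,"wy":0,"wz":0},{"tx":0.5,"ty":0,"tz":-4,"wx":0,"wy":0,"wz":0},{"tx":0.2,"ty":0,"tz":-4.4,"wx":0,"wy":0,"wz":0},{"tx":1.7,"ty":-4,"tz":0,"wx":0,"wy":0,"wz":0},{"tx":1.78,"ty":-4.05,"tz":0,"wx":0,"wy":0,"wz":0},{"tx":0,"ty":0,"tz":0,"wx":0,"wy":0,"wz":10},{"tx":0,"ty":0,"tz":0,"wx":0,"wy":0,"wz":10},{"tx":0,"ty":0,"tz":0,"wx":0,"wy":0,"wz":10},{"tx":0,"ty":0,"tz":0,"wx":0,"wy":0,"wz":10},{"tx":0,"ty":0,"tz":0,"wx":0,"wy":0,"wz":10},{"tx":0,"ty":0,"tz":0,"wx":0,"wy":0,"wz":10},{"tx":0,"ty":0,"tz":0,"wx":0,"wy":0,"wz":10},{"tx":0,"ty":0,"tz":0,"wx":0,"wy":0,"wz":10},{"tx":0,"ty":0,"tz":0,"wx":0,"wy":0,"wz":10},{"tx":0,"ty":0,"tz":0,"wx":0,"wy":0,"wz":0}]' 0
python3 - <<'E'
from h import *
inb(); need([B[0],B[1],.13-.0187],-16.4); c=cap('wrist','wrist9'); s=cap('side','side9')
im=c['pixels'].copy()
for s_ in (-1,1):
    for P in [(0,s_*.07,.13),(0,s_*.045,.13),(.03,s_*.052,.159),(.03,s_*.062,.159)]: cv2.circle(im,tuple(int(round(v)) for v in proj(c,wd(B,P))),2,(0,0,255),-1)
cv2.imwrite('pics/w9.png',im); cv2.imwrite('pics/z11.png',cv2.resize(s['pixels'][120:240,180:300],None,fx=4,fy=4,interpolation=2))
E
```

```text
t: 12.85
ee_pos: [0.5115, 0.1741, 0.2606]
eef_rot: [0.0, 0.8, 0.6, 0.0]
wrist_force: [-0.6, -0.6, -0.4]
finger_gap: 0.0853
grasp pt rel seat mm [  0.8   0.5 149.3] force b [-0.4 -0.7 -0.4] gap 0.0853 t 12.85
shift cm [-0.05 -0.09 14.93] pos [0.5115 0.1741 0.2606] wf [-0.6 -0.6 -0.4] gap 0.0853 t 12.85
turn deg [ 0.01 -0.01  0.2 ]
shift after turn cm [-0.05 -0.08 14.93]
```

View pics/w9.png

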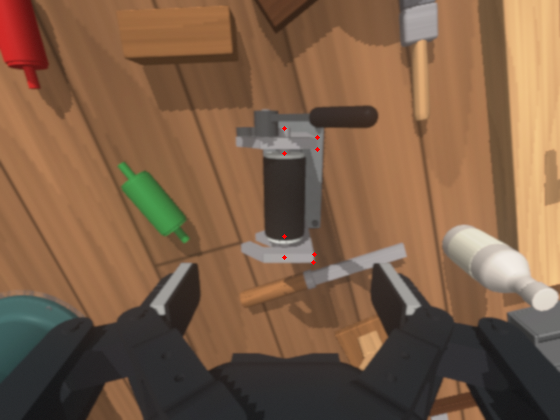

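View pics/z11.png

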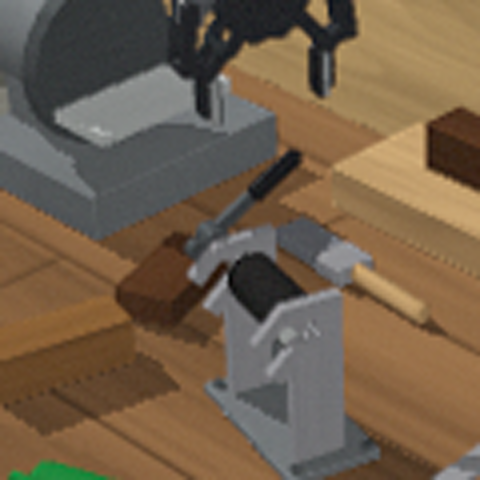

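The lever is open, with its tip at (298,158) in the crop, and the drum (columns 264–304) sits on the predicted centre column 284. I'll descend over the roller.

```bash
python3 -m inch '[{"tx":-0.05,"ty":-0.08,"tz":4.5,"wx":0,"wy":0,"wz":0.2},{"tx":0,"ty":0,"tz":4.5,"wx":0,"wy":0,"wz":0},{"tx":0,"ty":0,"tz":3,"wx":0,"wy":0,"wz":0},{"tx":0,"ty":0,"tz":2.9,"wx":0,"wy":0,"wz":0},{"tx":0,"ty":0,"tz":0,"wx":0,"wy":0,"wz":0}]' 0 50
python3 - <<'E'
from h import *
inb()
E
```

```text
t: 13.58
ee_pos: [0.5082, 0.1731, 0.1088]
eef_rot: [-0.001, 0.801, 0.599, -0.003]
wrist_force: [0.2, 0.2, -0.1]
finger_gap: 0.0854
grasp pt rel seat mm [-2.  -1.4 -2.5] force b [ 0.1  0.3 -0.1] gap 0.0854 t 13.57
```

```bash
python3 -m inch '[{"tx":0,"ty":0,"tz":0,"wx":0,"wy":0,"wz":0},{"tx":0,"ty":0,"tz":0,"wx":0,"wy":0,"wz":0},{"tx":0,"ty":0,"tz":0,"wx":0,"wy":0,"wz":0},{"tx":0,"ty":0,"tz":0,"wx":0,"wy":0,"wz":0},{"tx":0,"ty":0,"tz":0,"wx":0,"wy":0,"wz":0}]' 1 50
python3 - <<'E'
from h import *
inb(); c=cap('wrist','wrist10'); s=cap('side','side10')
cv2.imwrite('pics/z12.png',np.hstack([cv2.resize(c['pixels'],(450,338)),cv2.resize(s['pixels'][130:240,190:300],(338,338),interpolation=2)]))
E
```

```text
t: 14.2
ee_pos: [0.5108, 0.1745, 0.1135]
eef_rot: [-0.0, 0.801, 0.598, 0.001]
wrist_force: [-4.5, 0.9, 7.7]
finger_gap: 0.0326
grasp pt rel seat mm [0.  0.6 2.2] force b [-4.6 -0.4  7.7] gap 0.0326 t 14.2
```

View pics/z12.png

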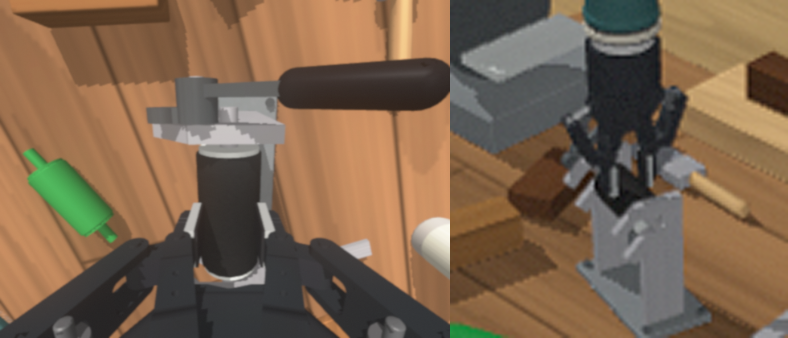

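The gap reads 32.6 mm, less than the 44 mm drum, and the tool is pushed up with 7.7 N. So the pads are gripping above the drum's equator, because half-open pads stand farther back. I'll reopen, go 8 mm lower and grip again.

```bash
python3 -m inch '[{"tx":0,"ty":0,"tz":0,"wx":0,"wy":0,"wz":0},{"tx":0,"ty":0,"tz":0,"wx":0,"wy":0,"wz":0},{"tx":0,"ty":0,"tz":0.8,"wx":0,"wy":0,"wz":0},{"tx":0,"ty":0,"tz":0,"wx":0,"wy":0,"wz":0}]' 0 50
python3 -m inch '[{"tx":0,"ty":0,"tz":0,"wx":0,"wy":0,"wz":0},{"tx":0,"ty":0,"tz":0,"wx":0,"wy":0,"wz":0},{"tx":0,"ty":0,"tz":0,"wx":0,"wy":0,"wz":0},{"tx":0,"ty":0,"tz":0,"wx":0,"wy":0,"wz":0},{"tx":0,"ty":0,"tz":0,"wx":0,"wy":0,"wz":0}]' 1 50
python3 - <<'E'
from h import *
inb()
E
```

```text
t: 14.8
ee_pos: [0.5097, 0.1735, 0.1022]
eef_rot: [-0.0, 0.801, 0.598, -0.001]
wrist_force: [0.4, 0.0, -0.1]
finger_gap: 0.0854
t: 15.42
ee_pos: [0.5106, 0.1739, 0.104]
eef_rot: [-0.0, 0.801, 0.598, 0.0]
wrist_force: [-2.9, -0.4, 5.5]
finger_gap: 0.0405
grasp pt rel seat mm [-0.   0.  -7.3] force b [-2.7 -1.2  5.5] gap 0.0405 t 15.43
```

```bash
python3 -m inch '[{"tx":0,"ty":0,"tz":0,"wx":0,"wy":0,"wz":0},{"tx":0,"ty":0,"tz":0,"wx":0,"wy":0,"wz":0},{"tx":0,"ty":0,"tz":0.7,"wx":0,"wy":0,"wz":0},{"tx":0,"ty":0,"tz":0,"wx":0,"wy":0,"wz":0}]' 0 50
python3 -m inch '[{"tx":0,"ty":0,"tz":0,"wx":0,"wy":0,"wz":0},{"tx":0,"ty":0,"tz":0,"wx":0,"wy":0,"wz":0},{"tx":0,"ty":0,"tz":0,"wx":0,"wy":0,"wz":0},{"tx":0,"ty":0,"tz":0,"wx":0,"wy":0,"wz":0},{"tx":0,"ty":0,"tz":0,"wx":0,"wy":0,"wz":0}]' 1 50
python3 - <<'E'
from h import *
inb(); c=cap('wrist','wrist11'); s=cap('side','side11')
cv2.imwrite('pics/z13.png',np.hstack([cv2.resize(c['pixels'],(450,338)),cv2.resize(s['pixels'][150:240,210:300],(338,338),interpolation=2)]))
E
```

```text
t: 15.92
ee_pos: [0.5099, 0.1736, 0.0954]
eef_rot: [-0.0, 0.801, 0.598, -0.001]
wrist_force: [-0.4, 0.1, 0.7]
finger_gap: 0.0855
t: 16.55
ee_pos: [0.5105, 0.174, 0.0969]
eef_rot: [-0.0, 0.801, 0.598, -0.0]
wrist_force: [-2.5, 0.7, 4.7]
finger_gap: 0.0421
grasp pt rel seat mm [ -0.1   0.1 -14.4] force b [-2.6 -0.1  4.7] gap 0.0421 t 16.55
```

View pics/z13.png

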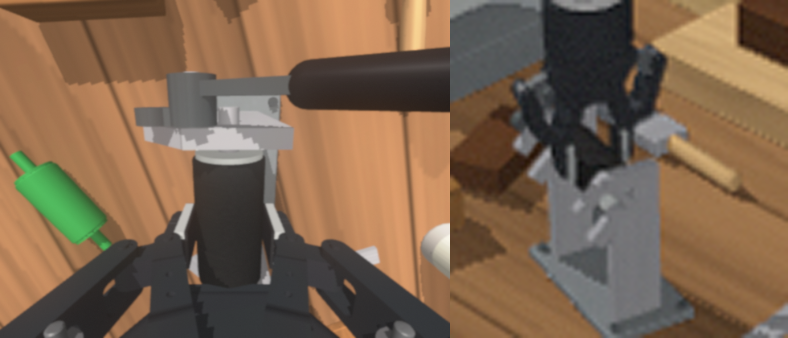

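The gap has settled at 42 mm, so the pads are at the equator. Extraction starts with a small raise.

```bash
python3 -m inch '[{"tx":0,"ty":0,"tz":-0.5,"wx":0,"wy":0,"wz":0},{"tx":0,"ty":0,"tz":0,"wx":0,"wy":0,"wz":0},{"tx":0,"ty":0,"tz":0,"wx":0,"wy":0,"wz":0}]'
python3 - <<'E'
from h import *
for i in range(3): inb(); robot.capture('side')
E
```

```text
t: 17.02
ee_pos: [0.5102, 0.1735, 0.1006]
eef_rot: [-0.0, 0.801, 0.598, -0.001]
wrist_force: [-0.5, 0.0, -5.0]
finger_gap: 0.0425
grasp pt rel seat mm [ -0.2  -0.4 -10.7] force b [-0.5 -0.1 -5. ] gap 0.0425 t 17.02
grasp pt rel seat mm [ -0.2  -0.4 -10.6] force b [ 0.  -0.6 -4.5] gap 0.042 t 17.07
grasp pt rel seat mm [ -0.2  -0.3 -10.5] force b [-0.1 -0.  -5.1] gap 0.0423 t 17.12
```

```bash
python3 -m inch '[{"tx":0,"ty":-0.4,"tz":0,"wx":0,"wy":0,"wz":0},{"tx":0,"ty":-0.4,"tz":0,"wx":0,"wy":0,"wz":0},{"tx":0,"ty":-0.45,"tz":0.03,"wx":0,"wy":0,"wz":0},{"tx":0,"ty":-0.45,"tz":0.03,"wx":0,"wy":0,"wz":0},{"tx":0,"ty":0,"tz":0,"wx":0,"wy":0,"wz":0}]'
python3 - <<'E'
from h import *
inb()
E
```

```text
t: 17.8
ee_pos: [0.4939, 0.1788, 0.1008]
eef_rot: [-0.0, 0.801, 0.598, -0.0]
wrist_force: [-0.0, -0.0, -5.2]
finger_gap: 0.0418
grasp pt rel seat mm [-17.4  -0.1 -10.5] force b [ 0.  -0.  -5.2] gap 0.0418 t 17.8
```

```bash
python3 -m inch '[{"tx":0,"ty":-0.4,"tz":0.5,"wx":0,"wy":0,"wz":0},{"tx":0,"ty":-0.55,"tz":0.55,"wx":0,"wy":0,"wz":0},{"tx":0,"ty":-0.55,"tz":0.55,"wx":0,"wy":0,"wz":0},{"tx":0,"ty":0,"tz":0,"wx":0,"wy":0,"wz":0}]'
python3 - <<'E'
from h import *
inb()
E
```

```text
t: 18.3
ee_pos: [0.4786, 0.1828, 0.0838]
eef_rot: [-0.0, 0.801, 0.598, -0.001]
wrist_force: [1.0, 0.3, -5.0]
finger_gap: 0.0423
grasp pt rel seat mm [-33.2  -0.5 -27.5] force b [ 0.9  0.5 -5. ] gap 0.0423 t 18.3
```

```bash
python3 -m inch '[{"tx":0,"ty":-0.55,"tz":0.55,"wx":0,"wy":0,"wz":0},{"tx":0,"ty":-0.55,"tz":0.55,"wx":0,"wy":0,"wz":0},{"tx":0,"ty":-0.5,"tz":0.5,"wx":0,"wy":0,"wz":0},{"tx":0,"ty":-1.2,"tz":0,"wx":0,"wy":0,"wz":0},{"tx":0,"ty":-1.3,"tz":0,"wx":0,"wy":0,"wz":0},{"tx":0,"ty":-1.3,"tz":0,"wx":0,"wy":0,"wz":0},{"tx":0,"ty":-1,"tz":0,"wx":0,"wy":0,"wz":0},{"tx":0,"ty":0,"tz":0,"wx":0,"wy":0,"wz":0}]'
python3 - <<'E'
from h import *
inb(); s=cap('side','side12'); need([K[0],K[1],.065-.033],10.6); print(pose()[2]['joints'])
cv2.imwrite('pics/z14.png',cv2.resize(s['pixels'][120:260,160:320],None,fx=4,fy=4,interpolation=2))
E
```

```text
t: 19.3
ee_pos: [0.4178, 0.2014, 0.0689]
eef_rot: [-0.0, 0.801, 0.599, -0.0]
wrist_force: [0.2, -0.3, -5.0]
finger_gap: 0.0422
grasp pt rel seat mm [-96.8   0.1 -42.4] force b [ 0.3 -0.3 -5. ] gap 0.0422 t 19.3
shift cm [-32.76  26.58   3.72] pos [0.4186 0.2013 0.0691] wf [-0.2  0.  -4.5] gap 0.0424 t 19.35
turn deg [ 5.000e-02 -1.000e-02 -2.707e+01]
shift after turn cm [-41.27   8.76   3.71]
[ 3.94835666e-01 -7.22460458e-03  2.17587303e+00 -2.22754767e-04
  9.72104413e-01  6.82422762e-01]
```

View pics/z14.png

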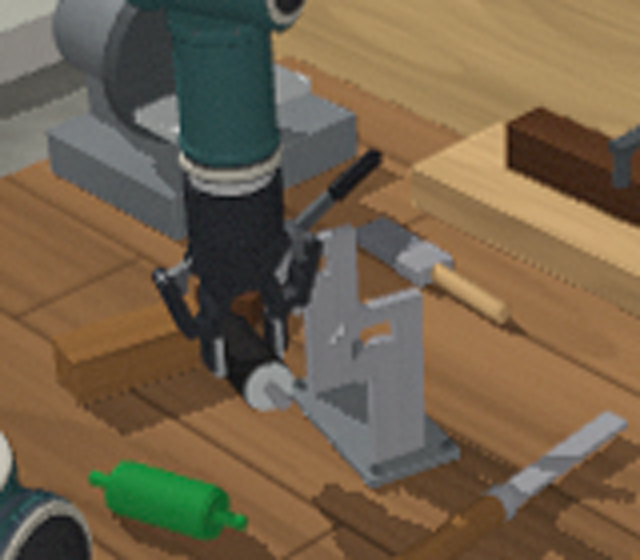

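The roller is out, gripped level in front of the bracket at crop position (250,365), and the lever stays open. I'll raise it, turn it and carry it to the rest.

```bash
python3 -m inch '[{"tx":0,"ty":0,"tz":-2,"wx":0,"wy":0,"wz":0},{"tx":0,"ty":0,"tz":-3.5,"wx":0,"wy":0,"wz":0},{"tx":0,"ty":0,"tz":-3.5,"wx":0,"wy":0,"wz":0},{"tx":0,"ty":0,"tz":-3.5,"wx":0,"wy":0,"wz":0},{"tx":0,"ty":0,"tz":0,"wx":0,"wy":0,"wz":-9},{"tx":0,"ty":0,"tz":0,"wx":0,"wy":0,"wz":-9},{"tx":0,"ty":0,"tz":0,"wx":0,"wy":0,"wz":-9},{"tx":-2.27,"ty":0.46,"tz":0,"wx":0,"wy":0,"wz":0},{"tx":-4,"ty":0.85,"tz":0,"wx":0,"wy":0,"wz":0},{"tx":-4.5,"ty":0.95,"tz":0,"wx":0,"wy":0,"wz":0},{"tx":-4.5,"ty":0.95,"tz":0,"wx":0,"wy":0,"wz":0},{"tx":-4.5,"ty":0.95,"tz":0,"wx":0,"wy":0,"wz":0},{"tx":-4.5,"ty":0.95,"tz":0,"wx":0,"wy":0,"wz":0},{"tx":-4.5,"ty":0.95,"tz":0,"wx":0,"wy":0,"wz":0},{"tx":-4.5,"ty":0.95,"tz":0,"wx":0,"wy":0,"wz":0},{"tx":-4,"ty":0.85,"tz":0,"wx":0,"wy":0,"wz":0},{"tx":-2.5,"ty":0.55,"tz":0,"wx":0,"wy":0,"wz":0},{"tx":-1.5,"ty":0.35,"tz":0,"wx":0,"wy":0,"wz":0},{"tx":0,"ty":0,"tz":0,"wx":0,"wy":0,"wz":0},{"tx":0,"ty":0,"tz":0,"wx":0,"wy":0,"wz":0}]'
python3 - <<'E'
from h import *
need([K[0],K[1],.065-.033],10.6); s=cap('side','side13'); c=cap('wrist','wrist13')
for cc,n in((s,'s'),(c,'w')):
    im=cc['pixels'].copy()
    for sg in(-1,1):
        for a in(-.021,.021): cv2.line(im,*[tuple(int(round(v)) for v in proj(cc,wd(K,P))) for P in((0,sg*.058,.057),(a,sg*.058,.078))],(0,0,255),1)
        cv2.line(im,*[tuple(int(round(v)) for v in proj(cc,wd(K,P))) for P in((-.05,sg*.085,.012),(.05,sg*.085,.012))],(255,0,0),1)
    cv2.imwrite(f'pics/q_{n}.png',im)
E
```

```text
t: 21.85
ee_pos: [0.5795, -0.1875, 0.1937]
eef_rot: [-0.001, 0.639, 0.769, 0.0]
wrist_force: [-0.1, -0.0, -4.6]
finger_gap: 0.0426
shift cm [-0.11  0.11 16.17] pos [ 0.5795 -0.1875  0.1937] wf [-0.1 -0.  -4.6] gap 0.0426 t 21.85
turn deg [-0.03 -0.06 -0.07]
shift after turn cm [-0.09  0.1  16.17]
```

View pics/q_s.png

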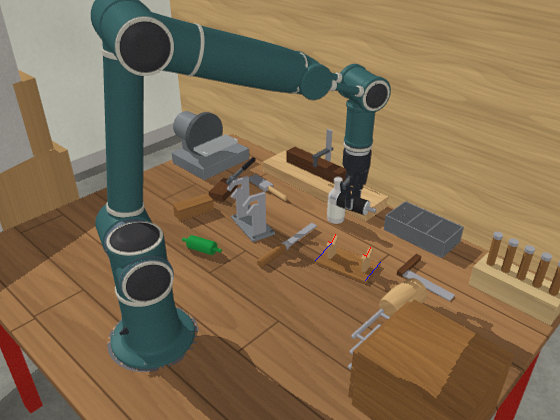

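View pics/q_w.png

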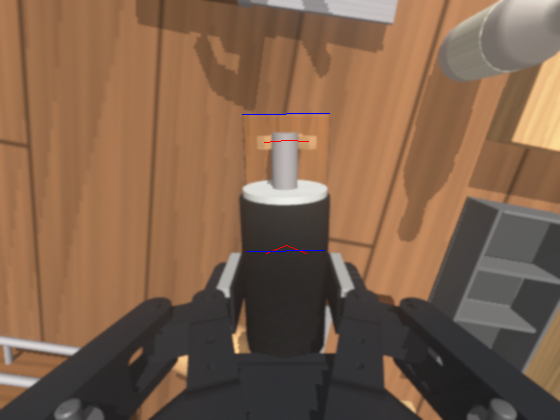

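The rest's board edges and Y arms line up with the roller: the notch is centred at column 286, and so is the axle. I'll lower it in stages.

```bash
python3 -m inch '[{"tx":-0.1,"ty":0.1,"tz":2,"wx":0,"wy":0,"wz":0},{"tx":0,"ty":0,"tz":3,"wx":0,"wy":0,"wz":0},{"tx":0,"ty":0,"tz":3,"wx":0,"wy":0,"wz":0},{"tx":0,"ty":0,"tz":2.5,"wx":0,"wy":0,"wz":0},{"tx":0,"ty":0,"tz":1.5,"wx":0,"wy":0,"wz":0},{"tx":0,"ty":0,"tz":1,"wx":0,"wy":0,"wz":0},{"tx":0,"ty":0,"tz":1,"wx":0,"wy":0,"wz":0},{"tx":0,"ty":0,"tz":0.8,"wx":0,"wy":0,"wz":0},{"tx":0,"ty":0,"tz":0,"wx":0,"wy":0,"wz":0}]'
python3 - <<'E'
from h import *
need([K[0],K[1],.065-.033],10.6); s=cap('side','side14'); c=cap('wrist','wrist14')
cv2.imwrite('pics/z15.png',np.hstack([cv2.resize(c['pixels'],(420,315)),cv2.resize(s['pixels'][205:300,290:400],(365,315),interpolation=2)]))
E
```

```text
t: 23.08
ee_pos: [0.5807, -0.1894, 0.0454]
eef_rot: [-0.0, 0.64, 0.769, -0.0]
wrist_force: [-0.5, 0.3, -5.1]
finger_gap: 0.0421
shift cm [0.12 0.01 1.34] pos [ 0.5807 -0.1894  0.0454] wf [-0.5  0.3 -5.1] gap 0.0421 t 23.07
turn deg [-0.04 -0.03 -0.11]
shift after turn cm [0.12 0.01 1.34]
```

View pics/z15.png

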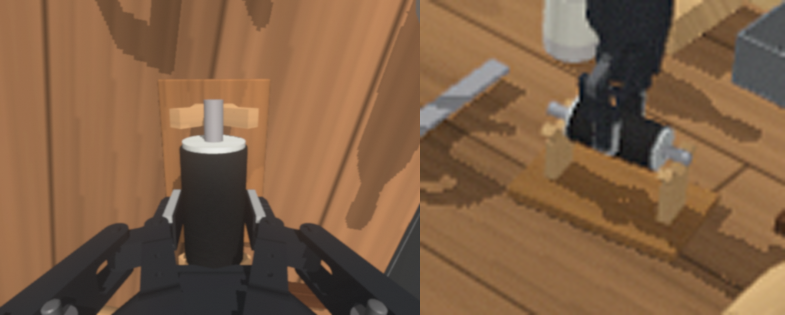

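The axle hovers in the notch mouths, centred at (213,118) in the wrist crop. I'll lower the last 13 mm slowly.

```bash
python3 -m inch '[{"tx":0,"ty":0,"tz":0.4,"wx":0,"wy":0,"wz":0},{"tx":0,"ty":0,"tz":0.4,"wx":0,"wy":0,"wz":0},{"tx":0,"ty":0,"tz":0.3,"wx":0,"wy":0,"wz":0},{"tx":0,"ty":0,"tz":0,"wx":0,"wy":0,"wz":0},{"tx":0,"ty":0,"tz":0,"wx":0,"wy":0,"wz":0}]'
python3 - <<'E'
from h import *
need([K[0],K[1],.065-.033],10.6)
E
```

```text
t: 23.8
ee_pos: [0.5811, -0.1896, 0.0349]
eef_rot: [0.0, 0.64, 0.769, 0.0]
wrist_force: [0.1, 0.7, -4.5]
finger_gap: 0.042
shift cm [ 0.14 -0.03  0.29] pos [ 0.5811 -0.1896  0.0349] wf [ 0.1  0.7 -4.5] gap 0.042 t 23.8
turn deg [ 0.    0.   -0.11]
shift after turn cm [ 0.14 -0.03  0.29]
```

```bash
python3 -m inch '[{"tx":0,"ty":0,"tz":0.2,"wx":0,"wy":0,"wz":0},{"tx":0,"ty":0,"tz":0.15,"wx":0,"wy":0,"wz":0},{"tx":0,"ty":0,"tz":0,"wx":0,"wy":0,"wz":0}]'
python3 - <<'E'
from h import *
need([K[0],K[1],.065-.033],10.6)
E
```

```text
t: 24.18
ee_pos: [0.5814, -0.1896, 0.0321]
eef_rot: [0.0, 0.64, 0.769, 0.0]
wrist_force: [-2.1, 0.3, 0.8]
finger_gap: 0.0422
shift cm [ 0.15 -0.05  0.01] pos [ 0.5814 -0.1896  0.0321] wf [-2.1  0.3  0.8] gap 0.0422 t 24.18
turn deg [ 0.03  0.01 -0.12]
shift after turn cm [ 0.15 -0.05  0.01]
```

```bash
python3 -m inch '[{"tx":0,"ty":0,"tz":0.15,"wx":0,"wy":0,"wz":0},{"tx":0,"ty":0,"tz":0,"wx":0,"wy":0,"wz":0}]'
python3 - <<'E'
from h import *
need([K[0],K[1],.065-.033],10.6); s=cap('side','side15'); c=cap('wrist','wrist15')
cv2.imwrite('pics/z16.png',np.hstack([cv2.resize(c['pixels'],(420,315)),cv2.resize(s['pixels'][205:300,290:400],(365,315),interpolation=2)]))
E
```

```text
t: 24.42
ee_pos: [0.5814, -0.1896, 0.032]
eef_rot: [0.0, 0.64, 0.769, 0.0]
wrist_force: [-4.4, 1.9, 9.0]
finger_gap: 0.0422
shift cm [ 0.15 -0.06 -0.  ] pos [ 0.5814 -0.1896  0.032 ] wf [-4.4  1.9  9. ] gap 0.0422 t 24.43
turn deg [ 0.03  0.01 -0.12]
shift after turn cm [ 0.15 -0.06 -0.  ]
```

View pics/z16.png

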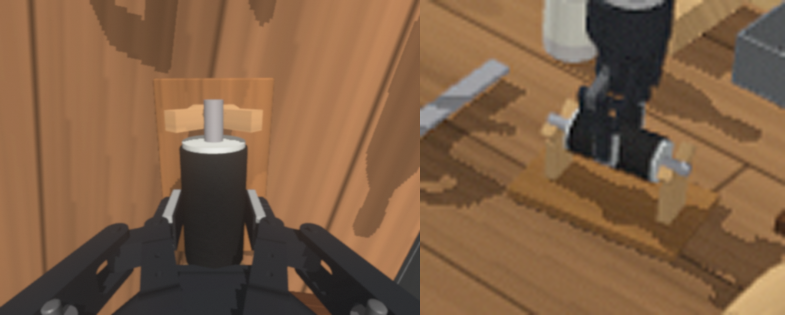

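The roller is seated: 14 N more load on the tool and no further travel. I'll unload slightly, open and withdraw.

```bash
python3 -m inch '[{"tx":0,"ty":0,"tz":-0.2,"wx":0,"wy":0,"wz":0},{"tx":0,"ty":0,"tz":0,"wx":0,"wy":0,"wz":0}]'
python3 -m inch '[{"tx":0,"ty":0,"tz":0,"wx":0,"wy":0,"wz":0},{"tx":0,"ty":0,"tz":0,"wx":0,"wy":0,"wz":0},{"tx":0,"ty":0,"tz":0,"wx":0,"wy":0,"wz":0},{"tx":0,"ty":0,"tz":0,"wx":0,"wy":0,"wz":0}]' 0
python3 - <<'E'
from h import *
need([K[0],K[1],.065-.033],10.6); c=cap('wrist','wrist16')
E
```

```text
t: 24.78
ee_pos: [0.5814, -0.1896, 0.0321]
eef_rot: [0.0, 0.64, 0.769, 0.0]
wrist_force: [-0.4, 0.9, 0.1]
finger_gap: 0.0419
t: 25.28
ee_pos: [0.5812, -0.1896, 0.032]
eef_rot: [0.0, 0.64, 0.769, 0.0]
wrist_force: [-0.0, -0.2, 0.1]
finger_gap: 0.0856
shift cm [ 0.15 -0.04 -0.  ] pos [ 0.5812 -0.1896  0.032 ] wf [-0.  -0.2  0.1] gap 0.0856 t 25.27
turn deg [ 0.01  0.01 -0.11]
shift after turn cm [ 0.15 -0.04 -0.  ]
```

View pics/wrist16.png

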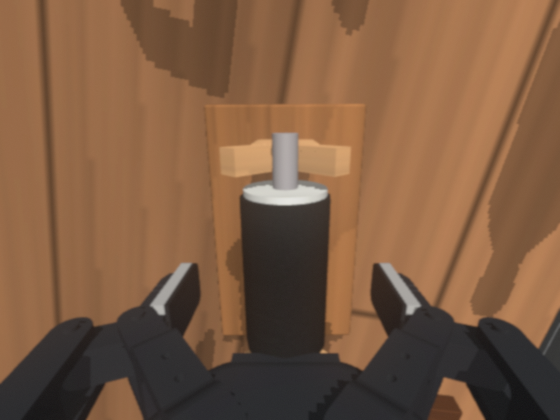

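The fingers are clear of the drum on both sides and the axle lies in the notch at (285,160). I'll raise the tool and check from above.

```bash
python3 -m inch '[{"tx":0,"ty":0,"tz":-2,"wx":0,"wy":0,"wz":0},{"tx":0,"ty":0,"tz":-4,"wx":0,"wy":0,"wz":0},{"tx":0,"ty":0,"tz":-5,"wx":0,"wy":0,"wz":0},{"tx":0,"ty":0,"tz":-5,"wx":0,"wy":0,"wz":0},{"tx":0,"ty":0,"tz":-5,"wx":0,"wy":0,"wz":0},{"tx":-5,"ty":-4,"tz":0,"wx":0,"wy":0,"wz":0},{"tx":-5,"ty":-4,"tz":0,"wx":0,"wy":0,"wz":0},{"tx":-3,"ty":-3,"tz":0,"wx":0,"wy":0,"wz":0},{"tx":0,"ty":0,"tz":0,"wx":0,"wy":0,"wz":0}]'
python3 - <<'E'
from h import *
C={n:cap(n,n+'17') for n in['side','top','wrist']}
for n,c in C.items():
    im=cv2.resize(c['pixels'],None,fx=4,fy=4,interpolation=2)
    for y in(-.07,-.045,0,.045,.07):
        cv2.circle(im,tuple(int(round(v*4+2)) for v in proj(c,wd(K,(0,y,.065)))),3,(0,0,255),-1)
    p=proj(c,wd(K,(0,0,.065)))*4; x,y=max(int(p[0])-200,0),max(int(p[1])-150,0); cv2.imwrite(f'pics/f_{n}.png',im[y:y+300,x:x+400])
    pts=robot.tip_of('roller_mid',n); print(n,[(np.round(d['point'],1).tolist(),round(float(d['confidence']),2)) for d in pts],'exp',proj(c,wd(K,(0,0,.065))).round(1))
cv2.imwrite('pics/f.png',np.vstack([np.hstack([cv2.imread('pics/f_side.png'),cv2.imread('pics/f_top.png')]),np.hstack([cv2.imread('pics/f_wrist.png'),cv2.resize(C['side']['pixels'][130:250,190:350],(400,300))])]))
E
```

```text
t: 26.45
ee_pos: [0.4965, -0.3373, 0.2437]
eef_rot: [0.001, 0.641, 0.767, -0.0]
wrist_force: [0.5, 0.6, 0.2]
finger_gap: 0.0853
side [([349.3, 251.7], 0.82), ([249.0, 225.8], 0.57)] exp [348.5 247.3]
top [([339.7, 185.9], 0.67), ([216.0, 275.9], 0.61), ([129.7, 299.8], 0.56)] exp [342.3 186.7]
wrist [([388.4, 69.0], 0.83)] exp [384.   68.7]
```

View pics/f.png

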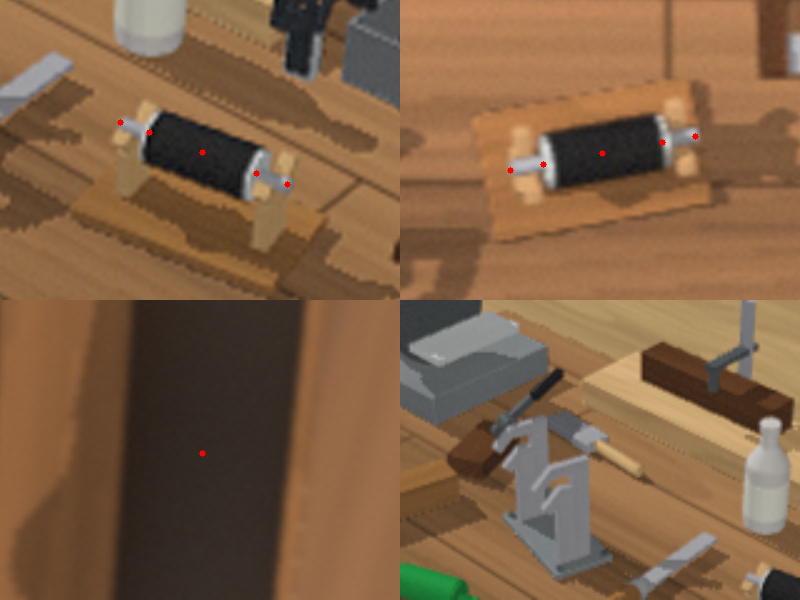

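View pics/top17.png

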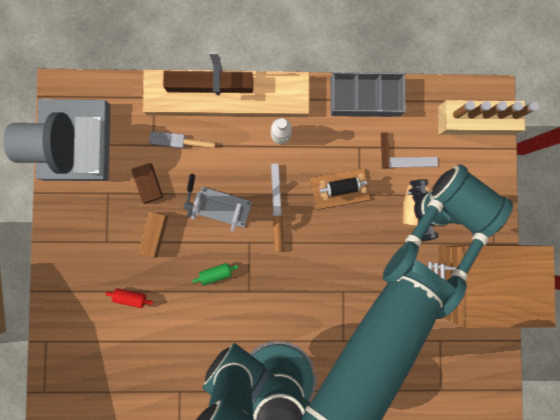

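The roller lies in both notches and its axle matches the seated prediction. The lever is open, the bystanders are where they were, and the gripper is well clear at z 0.24. I'll hand the job in.

```bash
python3 - <<'E'
from h import *
p,r,s=pose(); print(p,s['wrist_force'],s['t']); print(robot.finish_job())
E
```

```text
[ 0.498776   -0.33365893  0.24225711] [-1.12147623 -0.51084396  0.63228826] 26.75
the job is handed in; nothing more can be done
None
```

The job is handed in at 26.75 s: the lever is open and the roller lies in both V notches of the timber rest. The hand-in reports no verdict.

- **Lever:** I pinched it and swung it to about 0.8 rad, where the fingers slipped off. I then pushed it the rest of the way from the front with the closed fingers. The side picture puts it at about 1.55 rad.
- **Roller out:** The first two grips on the drum were too high, so I opened and gripped again lower until the gap settled at 42 mm. I then raised it 4 mm and took it over the bend, down the 45 degree line and out to the front. The force reading showed little more than the roller's weight the whole way.
- **Roller laid down:** I lowered it until the rest took the load and it went no lower, then unloaded it, opened the fingers and withdrew.

**Last checks:**
- In the side and top pictures the axle ends and drum sit about where the fully seated roller should be.
- The network's point for the roller was 3 to 4 px off in each view. I put that down to the network, since the overlays fit by eye.
- In the pictures the bystanders and both look-alike rollers have not moved. I judged this by eye and did not measure it.
- The gripper hung clear at z = 0.24 m with no contact force.

The first two move calls were refused because their rows did not have all six keys. They moved nothing.

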